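Load the tool carrier in setting-rack order

TASK

Load the empty tool carrier, the rack with a carrying loop at each end, from the full setting rack: move all four tool holders across, one to each pot, so that they stand in the carrier in the same left-to-right order as they stood in the setting rack. Lower each holder into its pot, do not drop it in, until it sits fully home and upright with its flange down on the pot, and never let one topple or lie down.

Things in the scene. Friction and masses are not known exactly. Their poses are not given: they have to be found in the camera images.
- drill: Tool holder with drill: dark collet nut 34 mm across, 36 to 60 mm above the origin (neck 30 mm across from 20 to 36), then a drill 10 mm across up to 88 mm. Below, a steel taper 48 mm long, 32 to 17 mm across, hangs in the pot. Flange 50 mm across, 20 mm high. Origin: centre of the flange's underside, which rests on the pot; z up; turn about z is of no account. 0.4 to 0.85 kg.
- mill: Tool holder with face mill: broad dark head 44 mm across, 28 to 66 mm above the origin, flat top with five small inserts round its edge. Below, a steel taper 48 mm long, 32 to 17 mm across, hangs in the pot. Flange 50 mm across, 20 mm high. Origin: centre of the flange's underside, which rests on the pot; z up; turn about z is of no account. 0.4 to 0.85 kg.
- tap: Tool holder with screw tap: slim bright nose 25 mm across, 20 to 64 mm above the origin, then a thin dark tap 6 mm across up to 86 mm. Below, a steel taper 48 mm long, 32 to 17 mm across, hangs in the pot. Flange 50 mm across, 20 mm high. Origin: centre of the flange's underside, which rests on the pot; z up; turn about z is of no account. 0.4 to 0.85 kg.
- countersink: Tool holder with countersink: bright nose 31 mm across, 20 to 58 mm above the origin, then a 25 mm wide cone from 62 mm, pointing up, tip at 79 mm. Below, a steel taper 48 mm long, 32 to 17 mm across, hangs in the pot. Flange 50 mm across, 20 mm high. Origin: centre of the flange's underside, which rests on the pot; z up; turn about z is of no account. 0.4 to 0.85 kg.
- carrier: Empty grey steel rack, fixed, 76 mm deep (x), 328 mm long (y), a loop at each end. Origin: centre of its underside, on the bench. Four black pots, 38 mm holes centred at x = 0, y = +112.5, +37.5, -37.5, -112.5 mm (+y is left seen from the robot); top face 62 mm up, 59 mm free depth. Parallel to the setting rack within 0.2 rad, before or behind it.
- rack: The setting rack, full at the start: a grey steel frame like the carrier's but without loops, fixed, 76 mm deep (x), 328 mm long (y); four pots at y = +112.5, +37.5, -37.5, -112.5 mm (+y is left seen from the robot), their top faces 62 mm up. Origin: centre of its underside, on the bench.
- pot_drill: The setting rack's pot in which the drill stands at the start: fixed black plate 70 x 72 x 12 mm with a 38 mm hole. Origin: centre of its underside, 50 mm above the bench; top 12 mm higher. y runs along the row (left), x across it. The four pots stand in a row at 75 mm pitch, in an order that changes from start to start.
- pot_mill: The setting rack's pot in which the mill stands at the start: fixed black plate 70 x 72 x 12 mm with a 38 mm hole. Origin: centre of its underside, 50 mm above the bench; top 12 mm higher. y runs along the row (left), x across it. The four pots stand in a row at 75 mm pitch, in an order that changes from start to start.
- pot_tap: The setting rack's pot in which the tap stands at the start: fixed black plate 70 x 72 x 12 mm with a 38 mm hole. Origin: centre of its underside, 50 mm above the bench; top 12 mm higher. y runs along the row (left), x across it. The four pots stand in a row at 75 mm pitch, in an order that changes from start to start.
- pot_countersink: The setting rack's pot in which the countersink stands at the start: fixed black plate 70 x 72 x 12 mm with a 38 mm hole. Origin: centre of its underside, 50 mm above the bench; top 12 mm higher. y runs along the row (left), x across it. The four pots stand in a row at 75 mm pitch, in an order that changes from start to start.
Things that resemble listed ones, but are neither listed nor needed, are in the scene too. What is shaped like the tap but pink, red or turquoise is not meant.

How it is judged:
By the outcome, as a careful person would: the job done as asked, in the order asked, and still so for the second after the job is handed in, with the robot touching nothing.
It also fails if it takes over 102 s, if anything falls off the work surface, if the arm or the gripper's body presses on something with over 40 N, if the wrist force passes 120 N, or if a joint passes its speed limit or range.

ROBOT

A 6-joint arm with a two-finger parallel gripper is mounted at the origin on the work surface. World frame = base frame: x ahead of the robot, y to its left, z up, the work surface at z = 0. Lengths are in mm, angles in rad, forces in N, time in s.
With the tool pointing down it reaches from about 275 to 1000 mm from the base axis. Payload 8.4 kg.
Tool frame: the origin (TCP) lies on the centre line of the jaws, within the pads' length; the fingertips stand 25 mm ahead of it and the grasp point (between the pads) lies 6 mm ahead of it; z points along the fingers, x is the direction in which the jaws open and shut, and the axes are right-handed (so a half turn about z gives the same grasp; the last joint's range is limited). The gripper opens to 85 mm and grips with 20 to 120 N. Pads are 22 mm wide; open, the fingers measure 114 mm over their backs; the gripper's body (76 mm by 85 mm) begins 54 mm behind the grasp point. The pads swing forward as they close: fully open they stand 13 mm farther back than shut.
Start: joints at [-1.157, 0.353, 1.633, -0, 1.155, -0.002], TCP at [252.45, -571.749, 231.081] pointing down, gripper open.
Joint ranges: [-2.63, 2.63], [-0.92, 2.1], [0.06, 2.66], [-1.3, 4.44], [0, 2.69], [-3.02, 3.02]. Speed limits (rad/s): [2.22, 2.22, 2.79, 3.14, 3.14, 3.14].

INTERFACE

Orientations are given as [roll, pitch, yaw] about the fixed x, y, z axes, in that order (R = Rz(yaw) Ry(pitch) Rx(roll)).
In Python, from rig import r gives the robot as it stands. The module is installed in compiled form; this text tells all that it offers.
- The arm moves only by the tool jog_arm, never from a script. Its argument "deltas" is a list of rows, each an object with "gripper": the gripper command: -1 is fully open, 1 is shut, values between are in proportion; "translation": the shift along the world's x, y, z in units of 10 cm (1.0 is 10 cm), a list of three; "dr": the turn, a rotation vector about the world's x, y, z in units of pi/2 rad (1.0 is pi/2 rad), a list of three. In form: [{"gripper": gripper, "translation": [x, y, z], "dr": [wx, wy, wz]}, ...]. A call has 1 to 12 rows; each row shifts and turns the commanded pose from where the row before left it; what a row does not reach is not made up. A row lasts 1/12 s, in which the tool goes at most 41.7 mm and 7.16 degrees, less where a joint would pass 70% of its speed; a pose out of reach is approached as far as the arm can. A call with a number of a shift or a turn outside -1 to 1 is refused whole. A call with a gripper value outside its range is refused whole. The fingers move at their own pace and stop on an object; "squeeze" is the grip in N (left out, the last holds). Time passes only in rows, so rows that do not move let the fingers close. It gives the time, the measured TCP pose, the force and the opening at its end, in the units of the state.
- r.sense(): the state, without advancing time (a new reading comes with each control period).
- r.grab_frame(name): name is "scene" or "top" or "wrist"; returns the picture (420x560x3 uint8, blue, green, red); there is no depth.
- r.calibration(name): a dict with "mtx" (3x3 intrinsics, pixels), "world_from_camera" (4x4, takes a point from camera to world coordinates). Camera axes: x right, y down, z forward; pixel columns grow to the right and rows downward; lengths in mm; the calibration is good to about 2 mm. A picture is of the moment at which its call begins: read the wrist's pose just before it. calibration takes no time and is no camera call; for the wrist camera it gives the pose at the moment of the call.
- r.sign_off(): hands the job in, once; it reports no verdict.
The state is a dict: "clock": time; "qpos": joint angles; "qvel": joint speeds; "joint_efforts": joint torques, N m; "eef_pos": TCP position; "tcp_rot": TCP orientation; "contact_force": force on the tool from outside, world axes, zero at the start; "wrist_torque": the same for the moment, N m; "opening": opening from 0.0 (shut) to 1.0 (fully open).
Only numpy, scipy, OpenCV 4.12 (cv2) and the standard library are available. Lean on these libraries where they do the work, as an engineer would, in place of code of your own. Each camera call takes 0.05 s, during which the arm holds its last target. There are 200 camera calls.

## Working session

There is one attempt and no reset: what is moved stays moved. The work goes in short steps, Python scripts to look and compute and a tool call to move; the robot and the scene stay as the last step left them, time stands still between calls to the robot, and variables do not carry over. Pictures are saved under pics/ and viewed, about 12 in all and at most 16, crops included, and the job is handed in when it is done.

Besides the shell and the picture viewer there is one more tool, called after "Call:" by a JSON object that holds its "api" and its "payload", one argument or row to a line. jog_arm: Moves the arm, as the interface text tells. Shifts and turns lie within -1 to 1; 1 stands for 10 cm of shift or pi/2 rad of turn. Its arguments: {"type":"object","properties":{"deltas":{"type":"array"},"squeeze":{"type":"number"}},"required":["deltas"]}

```bash
mkdir -p pics; python3 - <<'E'
from rig import r
import cv2,numpy as np
for n in("top","scene"):
    cv2.imwrite(f"pics/{n}0.png",r.grab_frame(n)); c=r.calibration(n); print(n,np.round(c["mtx"],1).tolist(),np.round(c["world_from_camera"],3).tolist())
print(r.sense())
E
```

```text
top [[523.8, 0.0, 276.0], [0.0, 523.8, 203.1], [0.0, 0.0, 1.0]] [[0.014, -0.997, 0.075, 393.823], [-1.0, -0.014, 0.0, 69.065], [0.001, -0.075, -0.997, 1039.778], [0.0, 0.0, 0.0, 1.0]]
scene [[416.0, 0.0, 285.0], [0.0, 416.0, 213.4], [0.0, 0.0, 1.0]] [[-0.222, 0.729, -0.647, 955.146], [0.975, 0.18, -0.132, 150.02], [0.02, -0.66, -0.751, 619.695], [0.0, 0.0, 0.0, 1.0]]
{'clock': 0.1, 'qpos': array([-1.15738957e+00,  3.53557434e-01,  1.63406144e+00,  7.86798442e-06,
        1.15517326e+00, -2.40202996e-03]), 'qvel': array([-2.71158154e-04, -1.24203282e-05, -2.33733814e-03, -1.04068525e-03,
        5.43080815e-04,  1.19048075e-03]), 'joint_efforts': array([-5.22938590e-04, -6.06357121e+01, -3.42817640e+01, -1.57132677e-04,
        3.95153431e-03, -1.94862537e-06]), 'eef_pos': array([ 252.28931758, -571.36029025,  230.44942825]), 'tcp_rot': array([-3.14158258e+00,  1.19945630e-03, -1.15499072e+00]), 'contact_force': array([-0.28157852,  0.65313926,  1.07307351]), 'wrist_torque': array([-0.01119684, -0.01637391,  0.06592265]), 'opening': 1.0028236158814887}
```

View pics/top0.png

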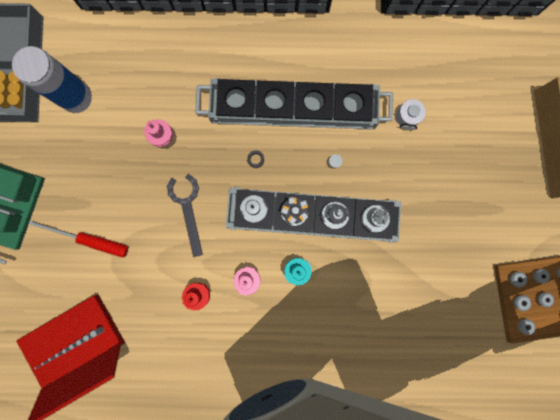

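View pics/scene0.png

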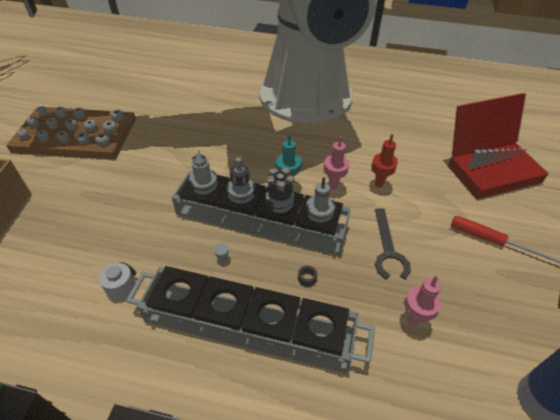

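The scene shows the full setting rack nearer the robot and the empty carrier behind it. In the top view, left to right (+y to -y), the rack has tap (253,207), mill (295,210), drill (336,213) and countersink (376,217). The carrier's holes are at (235,99), (275,100), (314,101) and (353,102).

Things that could be mistaken for the tap: pink (158,132), pink (247,281), red (195,296), turquoise (298,271) and a grey object beside the carrier (412,112). I choose the bright tap in the rack's leftmost pot.

```bash
cat > h.py <<'E'
from rig import r
import cv2,numpy as np
def ray(n,uv,z,c=None):
    c=c or r.calibration(n);T=np.array(c["world_from_camera"]);K=np.array(c["mtx"])
    d=T[:3,:3]@np.linalg.inv(K)@np.array([uv[0],uv[1],1.]);o=T[:3,3]
    return (o+d*(z-o[2])/d[2])[:2]
E
python3 - <<'E'
from h import *
im=cv2.imread("pics/top0.png");g=cv2.cvtColor(im,cv2.COLOR_BGR2GRAY)
for nm,(x0,y0,x1,y1) in dict(carrier=(205,70,390,135),rack=(220,180,405,245)).items():
    m=np.zeros_like(g);m[y0:y1,x0:x1]=(g[y0:y1,x0:x1]<48)*255
    m=cv2.morphologyEx(m,cv2.MORPH_OPEN,np.ones((3,3)))
    pts=cv2.findNonZero(m);b=cv2.boxPoints(cv2.minAreaRect(pts))
    w=np.array([ray("top",p,62) for p in b]);print(nm,b.round().tolist(),w.round(1).tolist(),"c",w.mean(0).round(1),"sides",np.linalg.norm(w-np.roll(w,1,0),axis=1).round(1))
# carrier holes / flanges by bright blobs inside
for nm,cs,z,lo in(("hole",[(235,99),(275,100),(314,101),(353,102)],62,60),("flange",[(253,207),(295,210),(336,213),(376,217)],82,70)):
    for c in cs:
        m=np.zeros_like(g);x,y=c;m[y-17:y+18,x-18:x+19]=(g[y-17:y+18,x-18:x+19]>lo)*255
        k=max(cv2.findContours(m,cv2.RETR_EXTERNAL,cv2.CHAIN_APPROX_NONE)[0],key=cv2.contourArea)
        e=cv2.minEnclosingCircle(k);print(nm,np.round(e[0],1),round(e[1],1),ray("top",e[0],z).round(1),cv2.boundingRect(k))
a=cv2.resize(im[60:250,190:440],None,fx=3,fy=3,interpolation=cv2.INTER_CUBIC);cv2.imwrite("pics/crop1.png",a)
E
```

```text
carrier [[217.0, 115.0], [218.0, 79.0], [372.0, 85.0], [371.0, 121.0]] [[633.2, 184.3], [702.2, 183.3], [695.1, -110.9], [626.2, -108.4]] c [664.2  37.1] sides [292.7  69.  294.2  68.9]Traceback (most recent call last):
  File "<stdin>", line 6, in <module>
cv2.error: OpenCV(4.12.0) /io/opencv/modules/imgproc/src/convhull.cpp:143: error: (-215:Assertion failed) total >= 0 && (depth == CV_32F || depth == CV_32S) in function 'convexHull'
```

```bash
python3 - <<'E'
from h import *
im=cv2.imread("pics/top0.png");g=cv2.cvtColor(im,cv2.COLOR_BGR2GRAY)
for nm,(x0,y0,x1,y1) in dict(carrier=(210,72,385,130),rack=(222,182,405,242)).items():
    print(nm,np.percentile(g[y0:y1,x0:x1],[2,10,25,50,75,90]))
    for t in(48,56,64):
        m=np.zeros_like(g);m[y0:y1,x0:x1]=(g[y0:y1,x0:x1]<t)*255
        m=cv2.morphologyEx(m,cv2.MORPH_OPEN,np.ones((3,3)))
        pts=cv2.findNonZero(m)
        if pts is None: continue
        b=cv2.boxPoints(cv2.minAreaRect(pts))
        w=np.array([ray("top",p,62) for p in b]);print(t,b.round().tolist(),w.round(1).tolist(),"c",w.mean(0).round(1),"sides",np.linalg.norm(w-np.roll(w,1,0),axis=1).round(1))
for nm,cs,z,lo in(("hole",[(235,99),(275,100),(314,101),(353,102)],62,60),("flange",[(253,207),(295,210),(336,213),(376,217)],82,80)):
    for c in cs:
        m=np.zeros_like(g);x,y=c;m[y-15:y+16,x-17:x+18]=(g[y-15:y+16,x-17:x+18]>lo)*255
        k=max(cv2.findContours(m,cv2.RETR_EXTERNAL,cv2.CHAIN_APPROX_NONE)[0],key=cv2.contourArea)
        e=cv2.minEnclosingCircle(k);print(nm,np.round(e[0],1),round(e[1],1),ray("top",e[0],z).round(1),cv2.boundingRect(k))
a=cv2.resize(im[60:250,190:440],None,fx=3,fy=3,interpolation=cv2.INTER_CUBIC);cv2.imwrite("pics/crop1.png",a)
E
```

```text
carrier [ 31.  37.  41.  75. 144. 169.]
48 [[217.0, 115.0], [218.0, 79.0], [372.0, 85.0], [371.0, 121.0]] [[633.2, 184.3], [702.2, 183.3], [695.1, -110.9], [626.2, -108.4]] c [664.2  37.1] sides [292.7  69.  294.2  68.9]
56 [[216.0, 115.0], [217.0, 79.0], [372.0, 85.0], [371.0, 121.0]] [[633.2, 185.4], [702.8, 184.5], [695.7, -111.5], [626.2, -108.9]] c [664.5  37.4] sides [294.5  69.6 296.   69.6]
64 [[216.0, 115.0], [217.0, 79.0], [373.0, 85.0], [372.0, 121.0]] [[632.8, 185.5], [703.2, 184.5], [696.0, -112.6], [625.8, -110.0]] c [664.5  36.9] sides [295.6  70.3 297.2  70.3]
rack [ 57.  63.  70. 147. 167. 180.]
56 [[278.0, 206.0], [285.0, 196.0], [288.0, 198.0], [282.0, 209.0]] [[461.2, 65.2], [481.6, 52.8], [477.6, 46.2], [457.2, 58.6]] c [469.4  55.7] sides [ 7.7 23.9  7.7 23.9]
64 [[235.0, 219.0], [237.0, 189.0], [399.0, 203.0], [396.0, 233.0]] [[437.1, 146.2], [493.7, 142.2], [470.5, -160.2], [414.1, -154.9]] c [453.8  -6.7] sides [301.9  56.8 303.2  56.7]
hole [235.2  98.5] 9.5 [665.7 149.4] (226, 90, 19, 18)
hole [274.2 100.4] 9.5 [663.1  75.3] (265, 91, 19, 18)
hole [313.  101.4] 9.7 [662.    1.5] (304, 93, 19, 18)
hole [351.9 102.7] 9.7 [660.6 -72.4] (343, 94, 19, 18)
flange [253.3 208.5] 14.5 [455.3 110.8] (239, 195, 29, 28)
flange [294.8 210.5] 15.4 [452.7  34.6] (281, 197, 28, 29)
flange [335. 215.] 14.3 [445.5 -39.1] (321, 201, 29, 28)
flange [375.7 218.3] 14.3 [ 440.5 -113.5] (362, 204, 28, 29)
```

View pics/crop1.png

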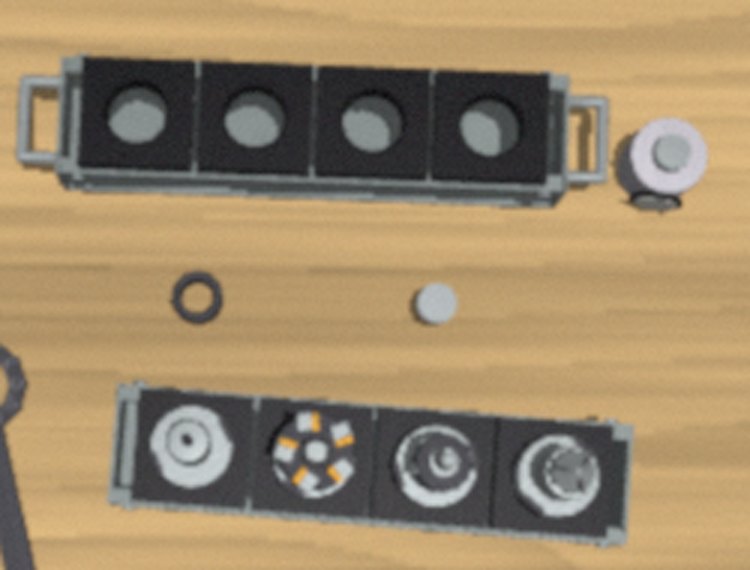

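Call:
{"api": "jog_arm", "payload": {
  "deltas": [
    {"gripper": -1, "translation": [0.1, 0.33, 0.1], "dr": [0, 0, 0.058]},
    {"gripper": -1, "translation": [0.1, 0.33, 0.1], "dr": [0, 0, 0.058]},
    {"gripper": -1, "translation": [0.1, 0.33, 0.1], "dr": [0, 0, 0.058]},
    {"gripper": -1, "translation": [0.1, 0.33, 0.1], "dr": [0, 0, 0.058]},
    {"gripper": -1, "translation": [0.1, 0.33, 0.1], "dr": [0, 0, 0.058]},
    {"gripper": -1, "translation": [0.1, 0.33, 0.1], "dr": [0, 0, 0.058]},
    {"gripper": -1, "translation": [0.1, 0.33, 0.1], "dr": [0, 0, 0.058]},
    {"gripper": -1, "translation": [0.1, 0.33, 0.1], "dr": [0, 0, 0.058]},
    {"gripper": -1, "translation": [0.1, 0.33, 0.1], "dr": [0, 0, 0.058]},
    {"gripper": -1, "translation": [0.1, 0.33, 0.1], "dr": [0, 0, 0.058]},
    {"gripper": -1, "translation": [0.1, 0.33, 0], "dr": [0, 0, 0.058]},
    {"gripper": -1, "translation": [0.1, 0.33, 0], "dr": [0, 0, 0.055]}
  ],
  "squeeze": 60
}}

```text
clock: 1.1
eef_pos: [372.7, -174.3, 331.7]
tcp_rot: [3.141, -0.001, -0.062]
contact_force: [0.4, 0.0, 0.1]
opening: 0.998
```

Call:
{"api": "jog_arm", "payload": {
  "deltas": [
    {"gripper": -1, "translation": [0.2, 0.33, 0], "dr": [0, 0, 0]},
    {"gripper": -1, "translation": [0.2, 0.33, 0], "dr": [0, 0, 0]},
    {"gripper": -1, "translation": [0.2, 0.33, 0], "dr": [0, 0, 0]},
    {"gripper": -1, "translation": [0.2, 0.33, 0], "dr": [0, 0, 0]},
    {"gripper": -1, "translation": [0.1, 0.3, 0], "dr": [0, 0, 0]},
    {"gripper": -1, "translation": [0, 0, 0], "dr": [0, 0, 0]},
    {"gripper": -1, "translation": [0, 0, 0], "dr": [0, 0, 0]}
  ]
}}

```text
clock: 1.68
eef_pos: [462.5, -12.4, 330.6]
tcp_rot: [3.141, 0.001, -0.063]
contact_force: [0.4, -1.2, -0.2]
opening: 1.001
```

```bash
python3 - <<'E'
from h import *
s=r.sense();print(s["clock"],s["eef_pos"],s["tcp_rot"],s["qpos"])
c=r.calibration("wrist");cv2.imwrite("pics/w1.png",r.grab_frame("wrist"));np.save("w1.npy",c,allow_pickle=True)
print(np.round(c["mtx"],1).tolist(),np.round(c["world_from_camera"],3).tolist())
E
```

```text
1.6833 [462.49493357 -12.40649593 330.59272216] [ 3.14141757e+00  1.13506661e-03 -6.30387259e-02] [-2.99589701e-02  4.25241535e-03  1.83736095e+00 -1.42597506e-04
  1.30111952e+00  3.31177256e-02]
[[316.9, 0.0, 280.6], [0.0, 316.9, 206.6], [0.0, 0.0, 1.0]] [[0.998, -0.06, -0.018, 468.056], [-0.063, -0.961, -0.268, 55.581], [-0.002, 0.268, -0.963, 475.127], [0.0, 0.0, 0.0, 1.0]]
```

View pics/w1.png

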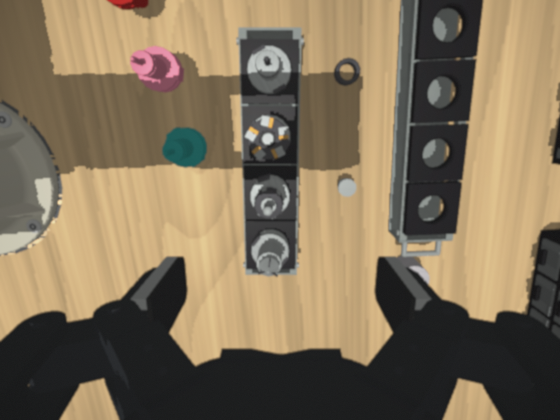

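The wrist view has the rack column at u 243–300 (tap (268,66) at the top, countersink (270,250) at the bottom). The carrier pots are at (447,24), (441,92), (435,152) and (430,207).

```bash
python3 - <<'E'
from h import *
c=np.load("w1.npy",allow_pickle=True).item()
g=cv2.cvtColor(cv2.imread("pics/w1.png"),cv2.COLOR_BGR2GRAY)
def rows(u0,u1,vs,t):
    for v in vs:
        q=np.where(g[v,u0:u1]<t)[0]
        if len(q):
            a=ray("wrist",(u0+q[0]-.5,v),62,c);b=ray("wrist",(u0+q[-1]+.5,v),62,c);print(v,u0+q[0],u0+q[-1],"mid",((a+b)/2).round(1),"w",np.linalg.norm(a-b).round(1))
print("carrier");rows(402,485,[10,50,75,115,140,170,190,225],52)
print("rack");rows(236,305,[45,95,112,180,215,228],45)
# column profile for y ends
for u in (450,455): print(u,[(v,int(g[v,u])) for v in range(226,244)])
for nm,cs in(("hole",[(447,24),(441,92),(435,152),(430,207)]),):
    for x,y in cs:
        m=np.zeros_like(g);m[y-20:y+20,x-20:x+20]=(g[y-20:y+20,x-20:x+20]>60)*255
        k=max(cv2.findContours(m,cv2.RETR_EXTERNAL,cv2.CHAIN_APPROX_NONE)[0],key=cv2.contourArea)
        bb=cv2.boundingRect(k);print(bb,ray("wrist",(bb[0]+bb[2]/2-.5,bb[1]+bb[3]/2-.5),62,c).round(1))
for p in [(268,68),(268,204),(270,250)]: print(p,ray("wrist",p,82,c).round(1))
a=cv2.imread("pics/w1.png")[0:280,230:480];cv2.imwrite("pics/c2.png",cv2.resize(a,None,fx=2.14,fy=2.14,interpolation=cv2.INTER_CUBIC))
E
```

```text
carrier
10 418 480 mid [668.9 163.5] w 72.6
50 416 475 mid [668.  121.4] w 71.3
75 414 472 mid [667.1  93.8] w 71.5
115 411 468 mid [666.2  47.2] w 72.5
140 410 465 mid [665.8  16.4] w 71.5
170 407 461 mid [663.9 -22.1] w 72.0
190 406 459 mid [663.7 -48.9] w 71.9
225 404 455 mid [662.8 -98.2] w 71.4
rack
95 294 296 mid [486.9  82.2] w 3.7
112 271 296 mid [471.6  63.1] w 32.5
180 285 285 mid [468.3 -23.1] w 1.3
228 275 275 mid [450.6 -89.2] w 1.4
450 [(226, 37), (227, 38), (228, 38), (229, 38), (230, 38), (231, 37), (232, 45), (233, 85), (234, 127), (235, 145), (236, 148), (237, 148), (238, 146), (239, 146), (240, 156), (241, 172), (242, 180), (243, 182)]
455 [(226, 48), (227, 51), (228, 55), (229, 57), (230, 61), (231, 69), (232, 86), (233, 117), (234, 154), (235, 171), (236, 174), (237, 174), (238, 173), (239, 173), (240, 173), (241, 172), (242, 173), (243, 172)]
(432, 9, 30, 33) [667.2 148.1]
(427, 77, 29, 31) [666.1  74.4]
(422, 139, 28, 28) [664.4   0.7]
(418, 195, 26, 26) [662.6 -73.1]
(268, 68) [456.6 112.1]
(268, 204) [444.7 -49.1]
(270, 250) [ 442.6 -112.9]
```

View pics/c2.png

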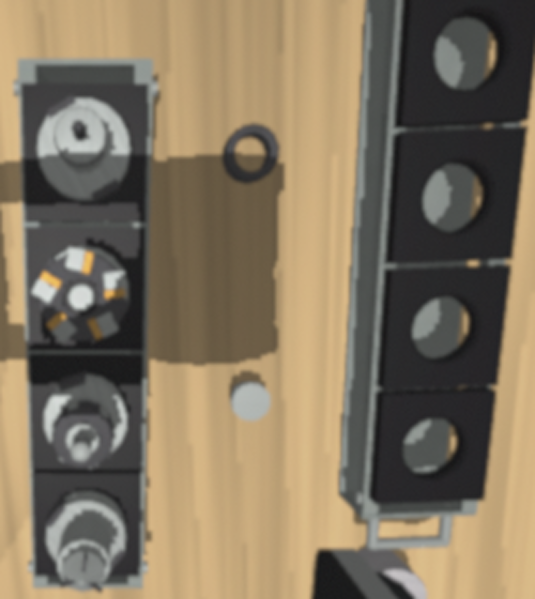

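Call:
{"api": "jog_arm", "payload": {
  "deltas": [
    {"gripper": -1, "translation": [-0.01, 0.2, -0.2], "dr": [0, 0, 0]},
    {"gripper": -1, "translation": [-0.01, 0.2, -0.2], "dr": [0, 0, 0]},
    {"gripper": -1, "translation": [-0.01, 0.2, -0.2], "dr": [0, 0, 0]},
    {"gripper": -1, "translation": [-0.01, 0.2, -0.2], "dr": [0, 0, 0]},
    {"gripper": -1, "translation": [-0.01, 0.2, -0.2], "dr": [0, 0, 0]},
    {"gripper": -1, "translation": [-0.01, 0.23, -0.3], "dr": [0, 0, 0]},
    {"gripper": -1, "translation": [0, 0, -0.2], "dr": [0, 0, 0]},
    {"gripper": -1, "translation": [0, 0, 0], "dr": [0, 0, 0]},
    {"gripper": -1, "translation": [0, 0, 0], "dr": [0, 0, 0]}
  ]
}}

```text
clock: 2.48
eef_pos: [455.7, 108.0, 180.7]
tcp_rot: [3.141, 0.002, -0.067]
contact_force: [-0.6, -0.7, 0.3]
opening: 1.003
```

```bash
python3 - <<'E'
from h import *
s=r.sense();print(s["eef_pos"],s["tcp_rot"])
cv2.imwrite("pics/w2.png",r.grab_frame("wrist"))
E
```

```text
[455.70298941 108.01039501 180.71481013] [ 3.14052517e+00  2.29851992e-03 -6.72768227e-02]
```

View pics/w2.png

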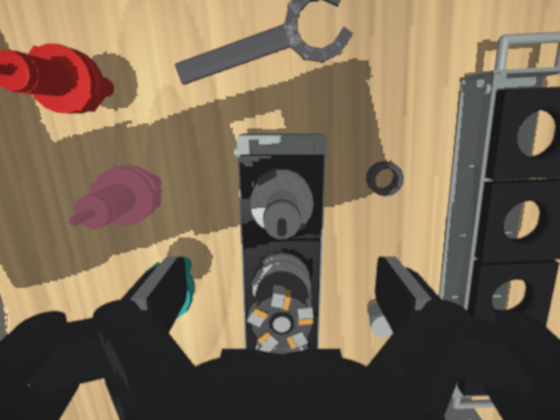

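Here the tap (282,210) lies on the jaws' centre line and no decoy is in the fingers' way. Next I descend and grip.

Call:
{"api": "jog_arm", "payload": {
  "deltas": [
    {"gripper": -1, "translation": [0.005, 0.028, -0.15], "dr": [0, 0, 0]},
    {"gripper": -1, "translation": [0, 0, -0.2], "dr": [0, 0, 0]},
    {"gripper": -1, "translation": [0, 0, -0.2], "dr": [0, 0, 0]},
    {"gripper": -1, "translation": [0, 0, -0.11], "dr": [0, 0, 0]},
    {"gripper": -1, "translation": [0, 0, 0], "dr": [0, 0, 0]},
    {"gripper": 1, "translation": [0, 0, 0], "dr": [0, 0, 0]},
    {"gripper": 1, "translation": [0, 0, 0], "dr": [0, 0, 0]},
    {"gripper": 1, "translation": [0, 0, 0], "dr": [0, 0, 0]},
    {"gripper": 1, "translation": [0, 0, 0], "dr": [0, 0, 0]},
    {"gripper": 1, "translation": [0, 0, 0], "dr": [0, 0, 0]},
    {"gripper": 1, "translation": [0, 0, 0], "dr": [0, 0, 0]},
    {"gripper": 1, "translation": [0, 0, 0], "dr": [0, 0, 0]}
  ]
}}

```text
clock: 3.53
eef_pos: [457.1, 112.2, 116.0]
tcp_rot: [-3.141, -0.001, -0.066]
contact_force: [-2.9, -0.5, 9.2]
opening: 0.256
```

Call:
{"api": "jog_arm", "payload": {
  "deltas": [
    {"gripper": 1, "translation": [0, 0, 0], "dr": [0, 0, 0]},
    {"gripper": 1, "translation": [0, 0, 0], "dr": [0, 0, 0]},
    {"gripper": 1, "translation": [0, 0, 0], "dr": [0, 0, 0]}
  ]
}}

```text
clock: 3.78
eef_pos: [457.1, 112.2, 116.0]
tcp_rot: [-3.141, -0.0, -0.066]
contact_force: [-3.1, -0.8, 9.5]
opening: 0.261
```

Call:
{"api": "jog_arm", "payload": {
  "deltas": [
    {"gripper": 1, "translation": [0, 0, 0.06], "dr": [0, 0, 0]},
    {"gripper": 1, "translation": [0, 0, 0.12], "dr": [0, 0, 0]},
    {"gripper": 1, "translation": [0, 0, 0.2], "dr": [0, 0, 0]},
    {"gripper": 1, "translation": [0, 0, 0.2], "dr": [0, 0, 0]},
    {"gripper": 1, "translation": [0, 0, 0.15], "dr": [0, 0, 0]},
    {"gripper": 1, "translation": [0.1, 0.02, 0], "dr": [0, 0, 0]},
    {"gripper": 1, "translation": [0.25, 0.05, 0], "dr": [0, 0, 0]},
    {"gripper": 1, "translation": [0.3, 0.06, 0], "dr": [0, 0, 0]},
    {"gripper": 1, "translation": [0.35, 0.06, 0], "dr": [0, 0, 0]},
    {"gripper": 1, "translation": [0.35, 0.06, 0], "dr": [0, 0, 0]},
    {"gripper": 1, "translation": [0.3, 0.06, 0], "dr": [0, 0, 0]},
    {"gripper": 1, "translation": [0.25, 0.05, 0], "dr": [0, 0, 0]}
  ]
}}

```text
clock: 4.78
eef_pos: [649.2, 148.4, 186.4]
tcp_rot: [3.141, 0.001, -0.066]
contact_force: [0.9, 1.0, -3.7]
opening: 0.259
```

Call:
{"api": "jog_arm", "payload": {
  "deltas": [
    {"gripper": 1, "translation": [0.2, 0.03, 0], "dr": [0, 0, 0]},
    {"gripper": 1, "translation": [0, 0, 0], "dr": [0, 0, 0]},
    {"gripper": 1, "translation": [0, 0, 0], "dr": [0, 0, 0]},
    {"gripper": 1, "translation": [0, 0, 0], "dr": [0, 0, 0]}
  ]
}}

```text
clock: 5.12
eef_pos: [665.9, 150.9, 186.4]
tcp_rot: [3.141, 0.003, -0.066]
contact_force: [-0.0, -0.4, -5.2]
opening: 0.256
```

```bash
python3 - <<'E'
from h import *
s=r.sense();print(s["eef_pos"],s["tcp_rot"],s["contact_force"],s["wrist_torque"])
a=r.grab_frame("scene");b=r.grab_frame("wrist")
cv2.imwrite("pics/s3.png",cv2.resize(np.hstack([a,b]),(800,300)))
E
```

```text
[665.916869   150.86679009 186.39556034] [ 3.14080335e+00  2.80772708e-03 -6.64212286e-02] [-0.04628033 -0.38542579 -5.23120866] [0.05731916 0.07251836 0.01047558]
```

View pics/s3.png

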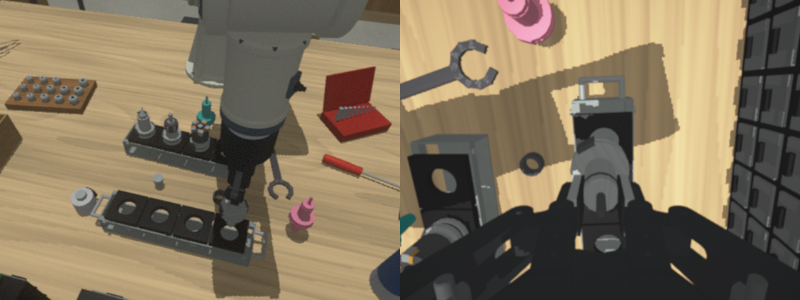

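The tap hangs upright in the jaws above the carrier's leftmost pot. I lower it now.

Call:
{"api": "jog_arm", "payload": {
  "deltas": [
    {"gripper": 1, "translation": [0.015, 0.006, -0.1], "dr": [0, 0, 0]},
    {"gripper": 1, "translation": [0, 0, -0.15], "dr": [0, 0, 0]},
    {"gripper": 1, "translation": [0, 0, -0.15], "dr": [0, 0, 0]},
    {"gripper": 1, "translation": [0, 0, -0.1], "dr": [0, 0, 0]},
    {"gripper": 1, "translation": [0, 0, -0.08], "dr": [0, 0, 0]},
    {"gripper": 1, "translation": [0, 0, 0], "dr": [0, 0, 0]},
    {"gripper": 1, "translation": [0, 0, 0], "dr": [0, 0, 0]}
  ]
}}

```text
clock: 5.8
eef_pos: [668.2, 151.6, 129.8]
tcp_rot: [3.141, 0.001, -0.066]
contact_force: [1.0, 0.5, -3.8]
opening: 0.26
```

Call:
{"api": "jog_arm", "payload": {
  "deltas": [
    {"gripper": 1, "translation": [0, 0, -0.04], "dr": [0, 0, 0]},
    {"gripper": 1, "translation": [0, 0, -0.03], "dr": [0, 0, 0]},
    {"gripper": 1, "translation": [0, 0, -0.02], "dr": [0, 0, 0]},
    {"gripper": 1, "translation": [0, 0, -0.02], "dr": [0, 0, 0]},
    {"gripper": 1, "translation": [0, 0, 0], "dr": [0, 0, 0]},
    {"gripper": 1, "translation": [0, 0, 0], "dr": [0, 0, 0]}
  ]
}}

```text
clock: 6.3
eef_pos: [668.4, 151.6, 119.1]
tcp_rot: [3.142, 0.0, -0.066]
contact_force: [-0.4, -0.3, -4.9]
opening: 0.256
```

Call:
{"api": "jog_arm", "payload": {
  "deltas": [
    {"gripper": 1, "translation": [0, 0, -0.02], "dr": [0, 0, 0]},
    {"gripper": 1, "translation": [0, 0, -0.01], "dr": [0, 0, 0]},
    {"gripper": 1, "translation": [0, 0, 0], "dr": [0, 0, 0]},
    {"gripper": 1, "translation": [0, 0, 0], "dr": [0, 0, 0]}
  ]
}}

```text
clock: 6.63
eef_pos: [668.5, 151.7, 116.3]
tcp_rot: [-3.142, -0.0, -0.066]
contact_force: [-0.3, 0.0, -2.9]
opening: 0.26
```

Call:
{"api": "jog_arm", "payload": {
  "deltas": [
    {"gripper": 1, "translation": [0, 0, -0.01], "dr": [0, 0, 0]},
    {"gripper": 1, "translation": [0, 0, 0], "dr": [0, 0, 0]},
    {"gripper": 1, "translation": [0, 0, 0], "dr": [0, 0, 0]}
  ]
}}

```text
clock: 6.88
eef_pos: [668.6, 151.8, 116.2]
tcp_rot: [-3.141, -0.001, -0.066]
contact_force: [-3.0, -0.6, 6.1]
opening: 0.258
```

Upward force of 6 N and z has stopped at its grip height, so the tap is seated. I release, rise and go to the mill.

Call:
{"api": "jog_arm", "payload": {
  "deltas": [
    {"gripper": -1, "translation": [0, 0, 0], "dr": [0, 0, 0]},
    {"gripper": -1, "translation": [0, 0, 0], "dr": [0, 0, 0]},
    {"gripper": -1, "translation": [0, 0, 0], "dr": [0, 0, 0]},
    {"gripper": -1, "translation": [0, 0, 0], "dr": [0, 0, 0]},
    {"gripper": -1, "translation": [0, 0, 0], "dr": [0, 0, 0]},
    {"gripper": -1, "translation": [0, 0, 0.05], "dr": [0, 0, 0]},
    {"gripper": -1, "translation": [0, 0, 0.2], "dr": [0, 0, 0]},
    {"gripper": -1, "translation": [0, 0, 0.3], "dr": [0, 0, 0]},
    {"gripper": -1, "translation": [0, 0, 0.3], "dr": [0, 0, 0]},
    {"gripper": -1, "translation": [-0.1, -0.05, 0.05], "dr": [0, 0, 0]},
    {"gripper": -1, "translation": [-0.25, -0.15, 0], "dr": [0, 0, 0]},
    {"gripper": -1, "translation": [-0.33, -0.18, 0], "dr": [0, 0, 0]}
  ]
}}

```text
clock: 7.88
eef_pos: [601.5, 114.0, 206.1]
tcp_rot: [-3.141, -0.003, -0.066]
contact_force: [-0.9, -1.2, 0.2]
opening: 1.0
```

Call:
{"api": "jog_arm", "payload": {
  "deltas": [
    {"gripper": -1, "translation": [-0.35, -0.18, 0], "dr": [0, 0, 0]},
    {"gripper": -1, "translation": [-0.35, -0.18, 0], "dr": [0, 0, 0]},
    {"gripper": -1, "translation": [-0.35, -0.18, 0], "dr": [0, 0, 0]},
    {"gripper": -1, "translation": [-0.3, -0.14, 0], "dr": [0, 0, 0]},
    {"gripper": -1, "translation": [-0.14, -0.1, 0], "dr": [0, 0, 0]},
    {"gripper": -1, "translation": [0, 0, -0.2], "dr": [0, 0, 0]},
    {"gripper": -1, "translation": [0, 0, 0], "dr": [0, 0, 0]},
    {"gripper": -1, "translation": [0, 0, 0], "dr": [0, 0, 0]}
  ]
}}

```text
clock: 8.55
eef_pos: [451.0, 35.6, 185.1]
tcp_rot: [3.142, 0.001, -0.067]
contact_force: [0.6, 0.3, 0.5]
opening: 0.997
```

```bash
python3 - <<'E'
from h import *
s=r.sense();print(s["eef_pos"],s["tcp_rot"],s["contact_force"])
a=r.grab_frame("scene");b=r.grab_frame("wrist")
cv2.imwrite("pics/s4.png",cv2.resize(np.hstack([a,b]),(800,300)))
E
```

```text
[451.04875799  35.57679925 185.05597607] [ 3.14155216e+00  8.81547945e-04 -6.67717815e-02] [0.55553215 0.2858156  0.45698523]
```

View pics/s4.png

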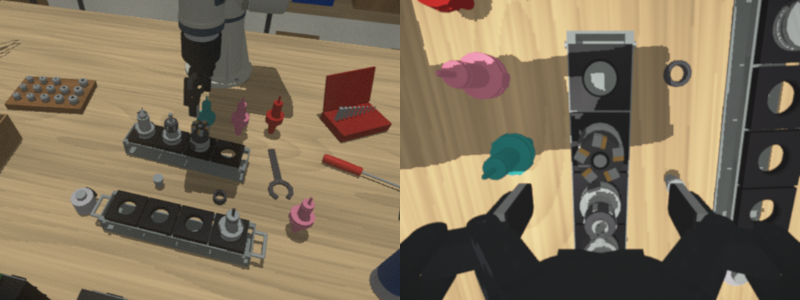

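The tap stands upright in the carrier's left pot with its flange down (wrist view, top right). The mill (600,158 in the composite) is centred between the fingers, and the turquoise decoy is clear of them. I descend on the mill.

Call:
{"api": "jog_arm", "payload": {
  "deltas": [
    {"gripper": -1, "translation": [0, 0, -0.2], "dr": [0, 0, 0]},
    {"gripper": -1, "translation": [0, 0, -0.2], "dr": [0, 0, 0]},
    {"gripper": -1, "translation": [0, 0, -0.2], "dr": [0, 0, 0]},
    {"gripper": -1, "translation": [0, 0, -0.11], "dr": [0, 0, 0]},
    {"gripper": -1, "translation": [0, 0, 0], "dr": [0, 0, 0]},
    {"gripper": 1, "translation": [0, 0, 0], "dr": [0, 0, 0]},
    {"gripper": 1, "translation": [0, 0, 0], "dr": [0, 0, 0]},
    {"gripper": 1, "translation": [0, 0, 0], "dr": [0, 0, 0]},
    {"gripper": 1, "translation": [0, 0, 0], "dr": [0, 0, 0]},
    {"gripper": 1, "translation": [0, 0, 0], "dr": [0, 0, 0]},
    {"gripper": 1, "translation": [0, 0, 0], "dr": [0, 0, 0]},
    {"gripper": 1, "translation": [0, 0, 0], "dr": [0, 0, 0]}
  ]
}}

```text
clock: 9.65
eef_pos: [452.1, 35.8, 115.4]
tcp_rot: [-3.141, -0.002, -0.066]
contact_force: [-3.1, 0.9, 9.0]
opening: 0.487
```

Call:
{"api": "jog_arm", "payload": {
  "deltas": [
    {"gripper": 1, "translation": [0, 0, 0], "dr": [0, 0, 0]},
    {"gripper": 1, "translation": [0, 0, 0], "dr": [0, 0, 0]}
  ]
}}

```text
clock: 9.82
eef_pos: [452.1, 35.8, 115.4]
tcp_rot: [-3.141, -0.002, -0.066]
contact_force: [-2.9, 1.1, 8.6]
opening: 0.484
```

Call:
{"api": "jog_arm", "payload": {
  "deltas": [
    {"gripper": 1, "translation": [0, 0, 0.06], "dr": [0, 0, 0]},
    {"gripper": 1, "translation": [0, 0, 0.12], "dr": [0, 0, 0]},
    {"gripper": 1, "translation": [0, 0, 0.2], "dr": [0, 0, 0]},
    {"gripper": 1, "translation": [0, 0, 0.2], "dr": [0, 0, 0]},
    {"gripper": 1, "translation": [0, 0, 0.15], "dr": [0, 0, 0]},
    {"gripper": 1, "translation": [0.1, 0.02, 0], "dr": [0, 0, 0]},
    {"gripper": 1, "translation": [0.25, 0.05, 0], "dr": [0, 0, 0]},
    {"gripper": 1, "translation": [0.3, 0.06, 0], "dr": [0, 0, 0]},
    {"gripper": 1, "translation": [0.35, 0.06, 0], "dr": [0, 0, 0]},
    {"gripper": 1, "translation": [0.35, 0.06, 0], "dr": [0, 0, 0]},
    {"gripper": 1, "translation": [0.3, 0.06, 0], "dr": [0, 0, 0]},
    {"gripper": 1, "translation": [0.25, 0.05, 0], "dr": [0, 0, 0]}
  ]
}}

```text
clock: 10.82
eef_pos: [643.5, 72.2, 185.6]
tcp_rot: [3.142, 0.001, -0.066]
contact_force: [-0.3, -0.3, -6.8]
opening: 0.485
```

Call:
{"api": "jog_arm", "payload": {
  "deltas": [
    {"gripper": 1, "translation": [0.24, 0.03, 0], "dr": [0, 0, 0]},
    {"gripper": 1, "translation": [0, 0, 0], "dr": [0, 0, 0]},
    {"gripper": 1, "translation": [0, 0, 0], "dr": [0, 0, 0]},
    {"gripper": 1, "translation": [0, 0, 0], "dr": [0, 0, 0]}
  ]
}}

```text
clock: 11.15
eef_pos: [664.4, 74.6, 185.4]
tcp_rot: [3.141, 0.003, -0.066]
contact_force: [-0.1, 0.3, -7.5]
opening: 0.482
```

Call:
{"api": "jog_arm", "payload": {
  "deltas": [
    {"gripper": 1, "translation": [0.015, 0.004, -0.1], "dr": [0, 0, 0]},
    {"gripper": 1, "translation": [0, 0, -0.15], "dr": [0, 0, 0]},
    {"gripper": 1, "translation": [0, 0, -0.15], "dr": [0, 0, 0]},
    {"gripper": 1, "translation": [0, 0, -0.1], "dr": [0, 0, 0]},
    {"gripper": 1, "translation": [0, 0, -0.08], "dr": [0, 0, 0]},
    {"gripper": 1, "translation": [0, 0, -0.04], "dr": [0, 0, 0]},
    {"gripper": 1, "translation": [0, 0, -0.03], "dr": [0, 0, 0]},
    {"gripper": 1, "translation": [0, 0, 0], "dr": [0, 0, 0]},
    {"gripper": 1, "translation": [0, 0, 0], "dr": [0, 0, 0]}
  ]
}}

```text
clock: 11.9
eef_pos: [667.3, 75.1, 122.6]
tcp_rot: [-3.141, -0.001, -0.066]
contact_force: [-0.9, -1.2, -8.2]
opening: 0.482
```

Call:
{"api": "jog_arm", "payload": {
  "deltas": [
    {"gripper": 1, "translation": [0, 0, -0.02], "dr": [0, 0, 0]},
    {"gripper": 1, "translation": [0, 0, -0.02], "dr": [0, 0, 0]},
    {"gripper": 1, "translation": [0, 0, -0.015], "dr": [0, 0, 0]},
    {"gripper": 1, "translation": [0, 0, 0], "dr": [0, 0, 0]},
    {"gripper": 1, "translation": [0, 0, 0], "dr": [0, 0, 0]}
  ]
}}

```text
clock: 12.32
eef_pos: [666.9, 75.1, 116.5]
tcp_rot: [3.142, 0.0, -0.066]
contact_force: [0.4, 0.0, -7.7]
opening: 0.484
```

Call:
{"api": "jog_arm", "payload": {
  "deltas": [
    {"gripper": 1, "translation": [0, 0, -0.01], "dr": [0, 0, 0]},
    {"gripper": 1, "translation": [0, 0, -0.01], "dr": [0, 0, 0]},
    {"gripper": 1, "translation": [0, 0, 0], "dr": [0, 0, 0]},
    {"gripper": 1, "translation": [0, 0, 0], "dr": [0, 0, 0]}
  ]
}}

```text
clock: 12.65
eef_pos: [667.1, 75.2, 115.6]
tcp_rot: [-3.141, -0.001, -0.066]
contact_force: [-4.8, 0.5, 5.8]
opening: 0.484
```

Seated. Release and go to the drill.

Call:
{"api": "jog_arm", "payload": {
  "deltas": [
    {"gripper": -1, "translation": [0, 0, 0], "dr": [0, 0, 0]},
    {"gripper": -1, "translation": [0, 0, 0], "dr": [0, 0, 0]},
    {"gripper": -1, "translation": [0, 0, 0], "dr": [0, 0, 0]},
    {"gripper": -1, "translation": [0, 0, 0], "dr": [0, 0, 0]},
    {"gripper": -1, "translation": [0, 0, 0], "dr": [0, 0, 0]},
    {"gripper": -1, "translation": [0, 0, 0.05], "dr": [0, 0, 0]},
    {"gripper": -1, "translation": [0, 0, 0.2], "dr": [0, 0, 0]},
    {"gripper": -1, "translation": [0, 0, 0.3], "dr": [0, 0, 0]},
    {"gripper": -1, "translation": [0, 0, 0.3], "dr": [0, 0, 0]},
    {"gripper": -1, "translation": [-0.1, -0.05, 0.05], "dr": [0, 0, 0]},
    {"gripper": -1, "translation": [-0.25, -0.15, 0], "dr": [0, 0, 0]},
    {"gripper": -1, "translation": [-0.35, -0.18, 0], "dr": [0, 0, 0]}
  ]
}}

```text
clock: 13.65
eef_pos: [598.3, 37.3, 205.6]
tcp_rot: [-3.141, -0.004, -0.065]
contact_force: [-0.9, -1.2, 0.6]
opening: 0.999
```

Call:
{"api": "jog_arm", "payload": {
  "deltas": [
    {"gripper": -1, "translation": [-0.35, -0.18, 0], "dr": [0, 0, 0]},
    {"gripper": -1, "translation": [-0.35, -0.18, 0], "dr": [0, 0, 0]},
    {"gripper": -1, "translation": [-0.35, -0.18, 0], "dr": [0, 0, 0]},
    {"gripper": -1, "translation": [-0.3, -0.13, 0], "dr": [0, 0, 0]},
    {"gripper": -1, "translation": [-0.15, -0.09, 0], "dr": [0, 0, 0]},
    {"gripper": -1, "translation": [0, 0, -0.2], "dr": [0, 0, 0]},
    {"gripper": -1, "translation": [0, 0, 0], "dr": [0, 0, 0]},
    {"gripper": -1, "translation": [0, 0, 0], "dr": [0, 0, 0]}
  ]
}}

```text
clock: 14.32
eef_pos: [446.5, -39.0, 184.5]
tcp_rot: [-3.142, 0.001, -0.067]
contact_force: [-0.1, 0.5, 0.7]
opening: 1.0
```

```bash
python3 - <<'E'
from h import *
s=r.sense();print(s["eef_pos"],s["tcp_rot"],s["contact_force"])
a=r.grab_frame("scene");b=r.grab_frame("wrist")
cv2.imwrite("pics/s5.png",cv2.resize(np.hstack([a,b]),(800,300)))
E
```

```text
[446.51352208 -39.0143393  184.52777879] [-3.14152038e+00  9.59943890e-04 -6.68654459e-02] [-0.05422515  0.48640074  0.65071771]
```

View pics/s5.png

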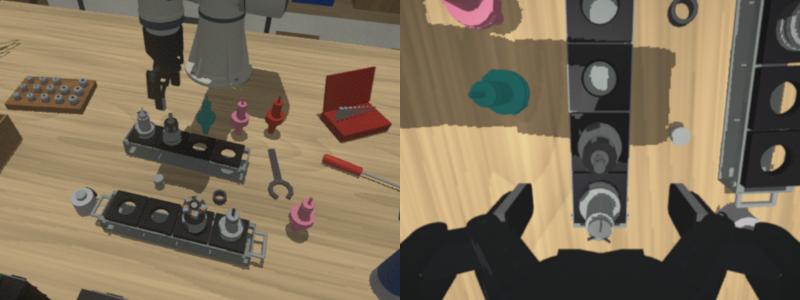

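Tap and mill stand seated in the carrier, and the drill is centred between the jaws. I descend on it.

Call:
{"api": "jog_arm", "payload": {
  "deltas": [
    {"gripper": -1, "translation": [0, 0, -0.2], "dr": [0, 0, 0]},
    {"gripper": -1, "translation": [0, 0, -0.2], "dr": [0, 0, 0]},
    {"gripper": -1, "translation": [0, 0, -0.2], "dr": [0, 0, 0]},
    {"gripper": -1, "translation": [0, 0, -0.1], "dr": [0, 0, 0]},
    {"gripper": -1, "translation": [0, 0, 0], "dr": [0, 0, 0]},
    {"gripper": 1, "translation": [0, 0, 0], "dr": [0, 0, 0]},
    {"gripper": 1, "translation": [0, 0, 0], "dr": [0, 0, 0]},
    {"gripper": 1, "translation": [0, 0, 0], "dr": [0, 0, 0]},
    {"gripper": 1, "translation": [0, 0, 0], "dr": [0, 0, 0]},
    {"gripper": 1, "translation": [0, 0, 0], "dr": [0, 0, 0]},
    {"gripper": 1, "translation": [0, 0, 0], "dr": [0, 0, 0]},
    {"gripper": 1, "translation": [0, 0, 0], "dr": [0, 0, 0]}
  ]
}}

```text
clock: 15.42
eef_pos: [447.3, -39.0, 115.7]
tcp_rot: [3.142, -0.001, -0.067]
contact_force: [-3.0, 0.9, 11.0]
opening: 0.36
```

Call:
{"api": "jog_arm", "payload": {
  "deltas": [
    {"gripper": 1, "translation": [0, 0, 0], "dr": [0, 0, 0]},
    {"gripper": 1, "translation": [0, 0, 0], "dr": [0, 0, 0]}
  ]
}}

```text
clock: 15.58
eef_pos: [447.3, -39.0, 115.7]
tcp_rot: [-3.142, -0.001, -0.066]
contact_force: [-3.4, -0.1, 10.1]
opening: 0.358
```

Call:
{"api": "jog_arm", "payload": {
  "deltas": [
    {"gripper": 1, "translation": [0, 0, 0.06], "dr": [0, 0, 0]},
    {"gripper": 1, "translation": [0, 0, 0.12], "dr": [0, 0, 0]},
    {"gripper": 1, "translation": [0, 0, 0.2], "dr": [0, 0, 0]},
    {"gripper": 1, "translation": [0, 0, 0.2], "dr": [0, 0, 0]},
    {"gripper": 1, "translation": [0, 0, 0.15], "dr": [0, 0, 0]},
    {"gripper": 1, "translation": [0.1, 0.02, 0], "dr": [0, 0, 0]},
    {"gripper": 1, "translation": [0.25, 0.05, 0], "dr": [0, 0, 0]},
    {"gripper": 1, "translation": [0.3, 0.06, 0], "dr": [0, 0, 0]},
    {"gripper": 1, "translation": [0.35, 0.06, 0], "dr": [0, 0, 0]},
    {"gripper": 1, "translation": [0.35, 0.06, 0], "dr": [0, 0, 0]},
    {"gripper": 1, "translation": [0.35, 0.06, 0], "dr": [0, 0, 0]},
    {"gripper": 1, "translation": [0.25, 0.05, 0], "dr": [0, 0, 0]}
  ]
}}

```text
clock: 16.58
eef_pos: [644.9, -2.2, 186.1]
tcp_rot: [-3.141, -0.0, -0.066]
contact_force: [1.1, 0.0, -5.9]
opening: 0.357
```

Call:
{"api": "jog_arm", "payload": {
  "deltas": [
    {"gripper": 1, "translation": [0.24, 0.03, 0], "dr": [0, 0, 0]},
    {"gripper": 1, "translation": [0, 0, 0], "dr": [0, 0, 0]},
    {"gripper": 1, "translation": [0, 0, 0], "dr": [0, 0, 0]},
    {"gripper": 1, "translation": [0, 0, 0], "dr": [0, 0, 0]}
  ]
}}

```text
clock: 16.92
eef_pos: [664.9, 0.2, 185.9]
tcp_rot: [3.141, 0.003, -0.066]
contact_force: [-0.4, 0.4, -5.6]
opening: 0.355
```

Call:
{"api": "jog_arm", "payload": {
  "deltas": [
    {"gripper": 1, "translation": [-0.005, -0.003, -0.1], "dr": [0, 0, 0]},
    {"gripper": 1, "translation": [0, 0, -0.15], "dr": [0, 0, 0]},
    {"gripper": 1, "translation": [0, 0, -0.15], "dr": [0, 0, 0]},
    {"gripper": 1, "translation": [0, 0, -0.1], "dr": [0, 0, 0]},
    {"gripper": 1, "translation": [0, 0, -0.08], "dr": [0, 0, 0]},
    {"gripper": 1, "translation": [0, 0, -0.04], "dr": [0, 0, 0]},
    {"gripper": 1, "translation": [0, 0, -0.03], "dr": [0, 0, 0]},
    {"gripper": 1, "translation": [0, 0, 0], "dr": [0, 0, 0]},
    {"gripper": 1, "translation": [0, 0, 0], "dr": [0, 0, 0]}
  ]
}}

```text
clock: 17.67
eef_pos: [665.8, -0.3, 123.0]
tcp_rot: [-3.142, -0.001, -0.066]
contact_force: [0.1, -0.0, -5.5]
opening: 0.357
```

Call:
{"api": "jog_arm", "payload": {
  "deltas": [
    {"gripper": 1, "translation": [0, 0, -0.02], "dr": [0, 0, 0]},
    {"gripper": 1, "translation": [0, 0, -0.02], "dr": [0, 0, 0]},
    {"gripper": 1, "translation": [0, 0, -0.02], "dr": [0, 0, 0]},
    {"gripper": 1, "translation": [0, 0, -0.01], "dr": [0, 0, 0]},
    {"gripper": 1, "translation": [0, 0, 0], "dr": [0, 0, 0]},
    {"gripper": 1, "translation": [0, 0, 0], "dr": [0, 0, 0]}
  ]
}}

```text
clock: 18.17
eef_pos: [665.5, -0.2, 116.0]
tcp_rot: [-3.142, -0.0, -0.066]
contact_force: [-1.7, 0.5, 0.2]
opening: 0.355
```

Call:
{"api": "jog_arm", "payload": {
  "deltas": [
    {"gripper": 1, "translation": [0, 0, -0.01], "dr": [0, 0, 0]},
    {"gripper": 1, "translation": [0, 0, 0], "dr": [0, 0, 0]},
    {"gripper": 1, "translation": [0, 0, 0], "dr": [0, 0, 0]}
  ]
}}

```text
clock: 18.42
eef_pos: [665.6, -0.2, 115.9]
tcp_rot: [-3.142, -0.001, -0.066]
contact_force: [-5.3, 0.4, 7.9]
opening: 0.357
```

Seated. Release and go to the countersink.

Call:
{"api": "jog_arm", "payload": {
  "deltas": [
    {"gripper": -1, "translation": [0, 0, 0], "dr": [0, 0, 0]},
    {"gripper": -1, "translation": [0, 0, 0], "dr": [0, 0, 0]},
    {"gripper": -1, "translation": [0, 0, 0], "dr": [0, 0, 0]},
    {"gripper": -1, "translation": [0, 0, 0], "dr": [0, 0, 0]},
    {"gripper": -1, "translation": [0, 0, 0], "dr": [0, 0, 0]},
    {"gripper": -1, "translation": [0, 0, 0.05], "dr": [0, 0, 0]},
    {"gripper": -1, "translation": [0, 0, 0.2], "dr": [0, 0, 0]},
    {"gripper": -1, "translation": [0, 0, 0.3], "dr": [0, 0, 0]},
    {"gripper": -1, "translation": [0, 0, 0.3], "dr": [0, 0, 0]},
    {"gripper": -1, "translation": [-0.1, -0.05, 0.05], "dr": [0, 0, 0]},
    {"gripper": -1, "translation": [-0.25, -0.15, 0], "dr": [0, 0, 0]},
    {"gripper": -1, "translation": [-0.35, -0.18, 0], "dr": [0, 0, 0]}
  ]
}}

```text
clock: 19.42
eef_pos: [596.9, -38.0, 205.6]
tcp_rot: [-3.141, -0.004, -0.065]
contact_force: [-0.3, -1.6, 0.1]
opening: 0.998
```

Call:
{"api": "jog_arm", "payload": {
  "deltas": [
    {"gripper": -1, "translation": [-0.35, -0.18, 0], "dr": [0, 0, 0]},
    {"gripper": -1, "translation": [-0.35, -0.18, 0], "dr": [0, 0, 0]},
    {"gripper": -1, "translation": [-0.35, -0.18, 0], "dr": [0, 0, 0]},
    {"gripper": -1, "translation": [-0.3, -0.13, 0], "dr": [0, 0, 0]},
    {"gripper": -1, "translation": [-0.19, -0.08, 0], "dr": [0, 0, 0]},
    {"gripper": -1, "translation": [0, 0, -0.2], "dr": [0, 0, 0]},
    {"gripper": -1, "translation": [0, 0, 0], "dr": [0, 0, 0]},
    {"gripper": -1, "translation": [0, 0, 0], "dr": [0, 0, 0]}
  ]
}}

```text
clock: 20.08
eef_pos: [441.0, -113.2, 184.5]
tcp_rot: [-3.141, 0.001, -0.067]
contact_force: [-0.0, -0.2, 0.4]
opening: 1.001
```

```bash
python3 - <<'E'
from h import *
s=r.sense();print(s["eef_pos"],s["tcp_rot"],s["contact_force"])
a=r.grab_frame("scene");b=r.grab_frame("wrist")
cv2.imwrite("pics/s6.png",cv2.resize(np.hstack([a,b]),(800,300)))
E
```

```text
[ 440.99375391 -113.22797976  184.5061033 ] [-3.14133443e+00  1.00714592e-03 -6.68658125e-02] [-0.04374011 -0.20139946  0.38423929]
```

View pics/s6.png

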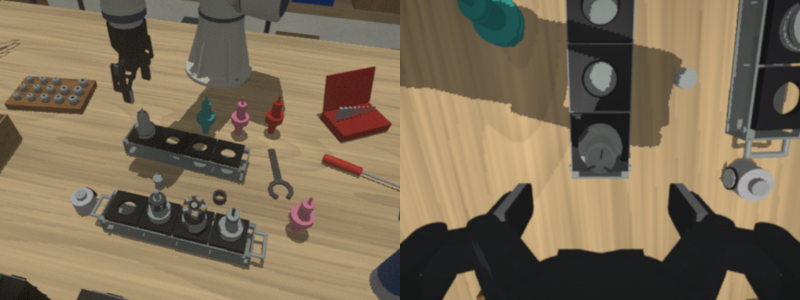

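Drill, mill and tap are seated in the carrier. The countersink is centred in the jaws, and the grey decoy beside the carrier is clear. I descend.

Call:
{"api": "jog_arm", "payload": {
  "deltas": [
    {"gripper": -1, "translation": [0.003, 0, -0.2], "dr": [0, 0, 0]},
    {"gripper": -1, "translation": [0, 0, -0.2], "dr": [0, 0, 0]},
    {"gripper": -1, "translation": [0, 0, -0.2], "dr": [0, 0, 0]},
    {"gripper": -1, "translation": [0, 0, -0.12], "dr": [0, 0, 0]},
    {"gripper": -1, "translation": [0, 0, 0], "dr": [0, 0, 0]},
    {"gripper": 1, "translation": [0, 0, 0], "dr": [0, 0, 0]},
    {"gripper": 1, "translation": [0, 0, 0], "dr": [0, 0, 0]},
    {"gripper": 1, "translation": [0, 0, 0], "dr": [0, 0, 0]},
    {"gripper": 1, "translation": [0, 0, 0], "dr": [0, 0, 0]},
    {"gripper": 1, "translation": [0, 0, 0], "dr": [0, 0, 0]},
    {"gripper": 1, "translation": [0, 0, 0], "dr": [0, 0, 0]},
    {"gripper": 1, "translation": [0, 0, 0], "dr": [0, 0, 0]}
  ]
}}

```text
clock: 21.18
eef_pos: [442.1, -113.4, 113.6]
tcp_rot: [3.141, -0.001, -0.066]
contact_force: [-2.8, 0.4, 8.3]
opening: 0.322
```

Call:
{"api": "jog_arm", "payload": {
  "deltas": [
    {"gripper": 1, "translation": [0, 0, 0], "dr": [0, 0, 0]},
    {"gripper": 1, "translation": [0, 0, 0], "dr": [0, 0, 0]}
  ]
}}

```text
clock: 21.35
eef_pos: [442.1, -113.4, 113.6]
tcp_rot: [3.141, -0.001, -0.066]
contact_force: [-3.3, 1.1, 8.4]
opening: 0.326
```

Call:
{"api": "jog_arm", "payload": {
  "deltas": [
    {"gripper": 1, "translation": [0, 0, 0.06], "dr": [0, 0, 0]},
    {"gripper": 1, "translation": [0, 0, 0.12], "dr": [0, 0, 0]},
    {"gripper": 1, "translation": [0, 0, 0.2], "dr": [0, 0, 0]},
    {"gripper": 1, "translation": [0, 0, 0.2], "dr": [0, 0, 0]},
    {"gripper": 1, "translation": [0, 0, 0.15], "dr": [0, 0, 0]},
    {"gripper": 1, "translation": [0.1, 0.02, 0], "dr": [0, 0, 0]},
    {"gripper": 1, "translation": [0.25, 0.05, 0], "dr": [0, 0, 0]},
    {"gripper": 1, "translation": [0.33, 0.06, 0], "dr": [0, 0, 0]},
    {"gripper": 1, "translation": [0.35, 0.06, 0], "dr": [0, 0, 0]},
    {"gripper": 1, "translation": [0.35, 0.06, 0], "dr": [0, 0, 0]},
    {"gripper": 1, "translation": [0.35, 0.06, 0], "dr": [0, 0, 0]},
    {"gripper": 1, "translation": [0.25, 0.05, 0], "dr": [0, 0, 0]}
  ]
}}

```text
clock: 22.35
eef_pos: [642.6, -76.3, 184.1]
tcp_rot: [-3.141, -0.0, -0.066]
contact_force: [0.6, -0.3, -5.6]
opening: 0.322
```

Call:
{"api": "jog_arm", "payload": {
  "deltas": [
    {"gripper": 1, "translation": [0.24, 0.025, 0], "dr": [0, 0, 0]},
    {"gripper": 1, "translation": [0, 0, 0], "dr": [0, 0, 0]},
    {"gripper": 1, "translation": [0, 0, 0], "dr": [0, 0, 0]},
    {"gripper": 1, "translation": [0, 0, 0], "dr": [0, 0, 0]}
  ]
}}

```text
clock: 22.68
eef_pos: [662.7, -74.5, 183.9]
tcp_rot: [-3.142, 0.003, -0.066]
contact_force: [-0.8, -0.3, -5.0]
opening: 0.318
```

Call:
{"api": "jog_arm", "payload": {
  "deltas": [
    {"gripper": 1, "translation": [-0.003, -0.002, -0.1], "dr": [0, 0, 0]},
    {"gripper": 1, "translation": [0, 0, -0.15], "dr": [0, 0, 0]},
    {"gripper": 1, "translation": [0, 0, -0.15], "dr": [0, 0, 0]},
    {"gripper": 1, "translation": [0, 0, -0.1], "dr": [0, 0, 0]},
    {"gripper": 1, "translation": [0, 0, -0.08], "dr": [0, 0, 0]},
    {"gripper": 1, "translation": [0, 0, -0.04], "dr": [0, 0, 0]},
    {"gripper": 1, "translation": [0, 0, -0.03], "dr": [0, 0, 0]},
    {"gripper": 1, "translation": [0, 0, 0], "dr": [0, 0, 0]},
    {"gripper": 1, "translation": [0, 0, 0], "dr": [0, 0, 0]}
  ]
}}

```text
clock: 23.43
eef_pos: [663.8, -75.0, 121.0]
tcp_rot: [3.142, -0.001, -0.066]
contact_force: [-0.3, 0.4, -5.2]
opening: 0.323
```

Call:
{"api": "jog_arm", "payload": {
  "deltas": [
    {"gripper": 1, "translation": [0, 0, -0.02], "dr": [0, 0, 0]},
    {"gripper": 1, "translation": [0, 0, -0.02], "dr": [0, 0, 0]},
    {"gripper": 1, "translation": [0, 0, -0.02], "dr": [0, 0, 0]},
    {"gripper": 1, "translation": [0, 0, -0.01], "dr": [0, 0, 0]},
    {"gripper": 1, "translation": [0, 0, 0], "dr": [0, 0, 0]},
    {"gripper": 1, "translation": [0, 0, 0], "dr": [0, 0, 0]}
  ]
}}

```text
clock: 23.93
eef_pos: [663.5, -75.0, 114.0]
tcp_rot: [3.142, -0.0, -0.066]
contact_force: [-1.6, 0.7, 0.3]
opening: 0.318
```

Call:
{"api": "jog_arm", "payload": {
  "deltas": [
    {"gripper": 1, "translation": [0, 0, -0.01], "dr": [0, 0, 0]},
    {"gripper": 1, "translation": [0, 0, 0], "dr": [0, 0, 0]},
    {"gripper": 1, "translation": [0, 0, 0], "dr": [0, 0, 0]}
  ]
}}

```text
clock: 24.18
eef_pos: [663.6, -75.0, 113.8]
tcp_rot: [3.142, -0.0, -0.066]
contact_force: [-5.1, 0.9, 8.7]
opening: 0.321
```

Call:
{"api": "jog_arm", "payload": {
  "deltas": [
    {"gripper": -1, "translation": [0, 0, 0], "dr": [0, 0, 0]},
    {"gripper": -1, "translation": [0, 0, 0], "dr": [0, 0, 0]},
    {"gripper": -1, "translation": [0, 0, 0], "dr": [0, 0, 0]},
    {"gripper": -1, "translation": [0, 0, 0], "dr": [0, 0, 0]},
    {"gripper": -1, "translation": [0, 0, 0], "dr": [0, 0, 0]},
    {"gripper": -1, "translation": [0, 0, 0.05], "dr": [0, 0, 0]},
    {"gripper": -1, "translation": [0, 0, 0.2], "dr": [0, 0, 0]},
    {"gripper": -1, "translation": [0, 0, 0.3], "dr": [0, 0, 0]},
    {"gripper": -1, "translation": [0, 0, 0.3], "dr": [0, 0, 0]},
    {"gripper": -1, "translation": [0, 0, 0.3], "dr": [0, 0, 0]},
    {"gripper": -1, "translation": [-0.3, -0.1, 0.2], "dr": [0, 0, 0]},
    {"gripper": -1, "translation": [-0.3, -0.2, 0], "dr": [0, 0, 0]}
  ]
}}

```text
clock: 25.18
eef_pos: [606.2, -104.1, 252.7]
tcp_rot: [3.141, -0.008, -0.064]
contact_force: [0.5, -1.9, 0.5]
opening: 1.002
```

Call:
{"api": "jog_arm", "payload": {
  "deltas": [
    {"gripper": -1, "translation": [-0.3, -0.2, 0], "dr": [0, 0, 0]},
    {"gripper": -1, "translation": [-0.3, -0.2, 0], "dr": [0, 0, 0]},
    {"gripper": -1, "translation": [-0.3, -0.2, 0], "dr": [0, 0, 0]},
    {"gripper": -1, "translation": [-0.3, -0.2, 0], "dr": [0, 0, 0]},
    {"gripper": -1, "translation": [-0.3, -0.2, 0], "dr": [0, 0, 0]},
    {"gripper": -1, "translation": [0, 0, 0], "dr": [0, 0, 0]},
    {"gripper": -1, "translation": [0, 0, 0], "dr": [0, 0, 0]},
    {"gripper": -1, "translation": [0, 0, 0], "dr": [0, 0, 0]}
  ]
}}

```text
clock: 25.85
eef_pos: [454.0, -205.1, 248.2]
tcp_rot: [3.141, -0.001, -0.067]
contact_force: [1.0, -0.3, -0.1]
opening: 0.996
```

```bash
python3 - <<'E'
from h import *
s=r.sense();print(s["clock"],s["eef_pos"],s["contact_force"])
a=r.grab_frame("scene");b=r.grab_frame("top")
f=lambda i,x,y,w,h:cv2.resize(i[y:y+h,x:x+w],(760,290),interpolation=cv2.INTER_CUBIC)
g=cv2.cvtColor(b,cv2.COLOR_BGR2GRAY)
for x,y in [(235,99),(275,100),(314,101),(353,102)]:
    m=np.zeros_like(g);m[y-18:y+19,x-18:x+19]=(g[y-18:y+19,x-18:x+19]>90)*255
    k=max(cv2.findContours(m,cv2.RETR_EXTERNAL,cv2.CHAIN_APPROX_NONE)[0],key=cv2.contourArea)
    e=cv2.minEnclosingCircle(k);print(np.round(e[0],1),round(e[1],1),ray("top",e[0],82).round(1))
cv2.imwrite("pics/s7.png",np.vstack([f(a,120,240,262,100),f(b,190,60,262,100)]))
E
```

```text
25.85 [ 453.96541584 -205.14922584  248.19470142] [ 1.04966727 -0.25052727 -0.11672812]
[234.   95.5] 14.8 [665.8 150.2]
[279.  101.5] 11.8 [655.6  66.2]
[314.   98.5] 14.4 [662.1   1.1]
[355.9  99.4] 14.6 [661.4 -76.8]
```

View pics/s7.png

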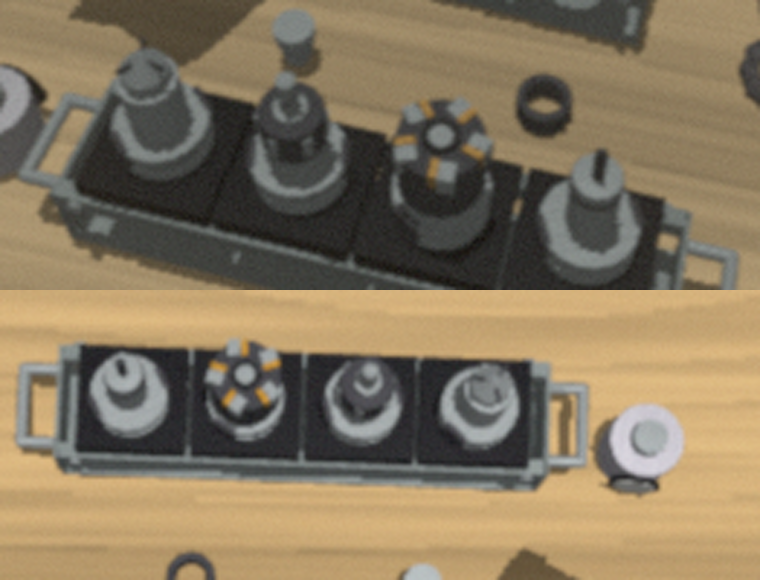

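All four stand upright with flanges down on the pots. From +y to -y the order is tap, mill, drill, countersink. The gripper is clear.

```bash
python3 -c "
from rig import r
print(r.sign_off(), r.sense()['clock'])"
```

```text
the job is handed in; nothing more can be done
the job is handed in; nothing more can be done
```

All four tool holders are in the carrier in their original left-to-right order: tap, mill, drill, countersink. I handed the job in at about 26 s on the robot's clock, against the 102 s limit.

- **Seating:** I lowered each holder while gripped until it stopped within 0.5 mm of the height at which I had gripped it in the setting rack. The upward force then was 6 to 9 N, which indicates the flange was down on the pot.
- **Final pictures:** The scene and top views show all four upright with flanges on the pots. The gripper was about 250 mm up and touching nothing.
- **Flange positions:** For tap, drill and countersink, the final top-view check came within 2 mm of the pot centres.
- **Check that disagreed:** For the mill, that check was about 13 mm off. Its broad dark head hides much of the flange, so the fit is unreliable there. The pictures and the seating height show the mill seated like the others.

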